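# Lock the pinch cap onto the telecentric lens

## Task

Put the pinch cap on the big lens that stands nose up in its bench stand: take the cap by its two orange tabs, keep them squeezed while you lower it through the gaps of the lens mouth, and, pressing it gently down on the sprung seal, turn it clockwise (seen from above) as far as the stop. Then let go so that both tabs spring out into their notches and the cap is locked. Do not force the cap or the lens, and leave the other things where they are.

Things in the scene. Friction and masses are not known exactly. Their poses are not given: they have to be found in the camera images.
- cap: Black round pinch cap, loose, 70 g, lying tabs up on the floor of the grey tray, 4 mm above the bench. Origin: centre of its underside, z up. Disc 49.8 mm across, 9 mm thick, with a white line on top along x. Two black lugs stick out along its +x and -x; two upright orange finger tabs stand along its +y and -y.
- cap_lug (a point): Outer end, top edge, of the cap's +x lug (the -x lug is alike): 29.5 mm from the cap's axis. Each lug is 13 mm wide and reaches from the underside up to 4 mm.
- cap_grip (a point): Point on the cap's axis level with the tops of the tabs, 31 mm above the underside. Grasp from above, fingers closing along the cap's y, with the TCP about here, so that the fingertips (about 13 mm above the underside) stay above the lens rim.
- tab_a (a joint): Inward travel (m) of the orange tab on the cap's +y side: 0 out, 0.0045 squeezed. 20 mm wide, 5 mm thick, from 10 to 31 mm above the underside; flat outer faces of the two tabs 58 mm apart free, 49 mm squeezed. Spring 3 N at 0, 7.5 N at 0.0045: a 20 N grip holds it in. The 4.8 mm wide tooth below it (4.5 to 7.5 mm above the underside) reaches 29 mm from the axis free, 24.5 mm squeezed.
- tab_b (a joint): Inward travel (m) of the orange tab on the cap's -y side, with its tooth; as tab_a.
- lens: Dark grey telecentric lens, 74 mm across, held nose up and upright, rear tube clamped at some height, in a fixed round aluminium stand 110 mm across. Origin: on the lens axis, 150 mm below the rim of its mouth, which is 0 to 20 mm above the bench, differently each time; z up along the axis. Its mouth takes the cap.
- lens_mouth (a point): Centre of the lens mouth, level with the flat rim, 150 to 170 mm above the bench. Inside the mouth (62 mm across) lies a bright ledge ring, 52 mm inner diameter, flush with the rim, 4 mm thick, with two entry gaps for the lugs and two brass-edged notches for the teeth. Squeezed teeth clear the ledge, free ones do not. A cap that has not entered rests on the rim.
- entry_gap (a point): Middle of one entry gap in the ledge, 29 mm from the axis along the lens +x 34 degrees wide, white dots on the rim. The lugs pass down here when cap and lens x axes are parallel (either way round) within about 3 degrees and centred within 1 mm. Turning takes about 0.1 N m; 0.2 to 0.3 N m more at the stop is enough.
- entry_gap_b (a point): Middle of the other entry gap, along the lens -x. Below the ledge the cap turns clockwise only, from the gaps until its lugs meet hard stops 42 to 56 degrees on: stops and notches sit on a brass index ring that is clamped at a different angle each time, so the stop must be felt. At the stop the teeth face their notches (18 degrees wide). Locked, the cap's underside is 8 mm below the rim.
- seal: Grey sprung seal ring in the lens mouth, 50 mm across; origin: centre of its top, 6.5 mm below the rim at rest. It gives 2.7 mm downwards, then is hard: spring 6 N/mm, 1.2 N at rest, 17 N at the bottom. It meets the cap's underside; the lugs get under the ledge only when it is pressed in over 1.5 mm (10 N). A press over 24 N spoils it; cap and lens take 45 N in all (spring, press and stop).
- ring_gauge: bystander: steel setting ring, 60 mm across, 18 mm high, on the bench; origin under its centre
- rear_cap: bystander: small black rear lens cap without tabs, 33 mm across, 9 mm high, in the tray; origin under its centre
- flange: bystander: small brass turned flange, 34 mm across, 18 mm high, in the tray; origin under its centre
- cleaner: bystander: clear bottle of lens cleaner with blue cap, 52 mm across, 150 mm high; origin under its centre
- blower: bystander: black rubber dust blower standing nozzle up, 62 mm across, 105 mm high; origin under its centre
- calib_plate: bystander: aluminium calibration plate with a round glass, 100 x 60 x 6 mm, on the bench; origin under its centre
There are look-alikes about, which are no part of the job. Of the things like the cap, leave any that is yellow; of the rest the smaller one is meant.

How it is judged:
By the outcome, as a careful person would: the job done as asked, in the order asked, and still so for the second after the job is handed in, with the robot touching nothing.
It also fails if it takes over 64 s, if anything falls off the work surface, if the arm or the gripper's body presses on something with over 40 N, if the wrist force passes 120 N, or if a joint passes its speed limit or range.

## Robot

A 6-joint arm with a two-finger parallel gripper is mounted at the origin on the work surface. World frame = base frame: x ahead of the robot, y to its left, z up, the work surface at z = 0. Lengths are in m, angles in rad, forces in N, time in s.
With the tool pointing down it reaches from about 0.25 to 0.8 m from the base axis. Payload 3.9 kg.
Tool frame: the origin (TCP) lies between the finger pads, 19 mm behind the fingertips; this is the grasp point; z points along the fingers, y is the line along which they close (so a half turn about z gives the same grasp; the last joint's range is limited). The gripper opens to 85 mm and grips with 20 to 120 N. Pads are 22 mm wide; open, the fingers measure 114 mm over their backs; the gripper's body (76 mm by 85 mm) begins 54 mm behind the grasp point. The pads swing forward as they close: fully open they stand 13 mm farther back than shut.
Start: joints at [-1.264, 0.26, -0.138, 1.173, 0, 1.571], TCP at [0.159, -0.5, 0.25] pointing down, gripper open.
Joint ranges: [-2.78, 2.78], [-0.83, 1.72], [-1.28, 1.37], [-1.9, 2.12], [-1.57, 1.48], [-3.14, 3.14]. Speed limits (rad/s): [2.57, 2.57, 3.14, 3.14, 3.14, 3.14].

## Interface

Orientations are given as a unit quaternion [x, y, z, w].
In Python, from station import r gives the robot as it stands.
- The arm moves only by the shell command python3 -m crank FILE [OPENING] [FORCE], which reads ROWS from the file FILE. ROWS is a JSON list of rows, 1 to 10 of them, each an object with the fields trans (a list: dx, dy, dz in m), yaw (a turn about the tool's z in rad); a field left out counts as zero; each row is the pose to reach, as a shift and turn from the pose commanded when the command began, along the tool's axes at that moment; what a row does not reach only later rows make up. A row lasts 1/10 s, in which the tool goes at most 0.05 m and 0.15 rad, less where a joint would pass 70% of its speed; a pose out of reach is approached as far as the arm can. OPENING is the finger opening in m, set as the command begins (- or left out keeps the last). The fingers move at their own pace and stop on an object; FORCE is the grip in N (left out, the last holds). Time passes only in rows, so rows that do not move let the fingers close. It prints the time, the measured TCP pose, the force, the opening and the grip force at its end. Input that does not fit is refused with a message, and nothing moves.
- r.get_state(): the state, without advancing time (a new reading comes with each control period).
- r.snapshot(name): name is "scene" or "top"; returns a dict with "frame" (480x640x3 uint8, blue, green, red), "K" (3x3 intrinsics, pixels), "origin" and "rotation" of the camera in the world. Camera axes: x right, y up, looking along -z (the intrinsics and any distortion apply to the point x, -y, -z); pixel columns grow to the right and rows downward; lengths in m; the calibration is good to about 2 mm. A picture is of the moment at which its call begins. There is no depth.
- r.hand_in(): hands the job in; it is judged then, once.
Trained networks look in a picture, given as the dict that the camera call returned (one of the last four; its "shot" number tells which), for a name from the list of things; names that differ only in an ending like _2 or _b are one class to them, and where a whole thing is asked for, a point or a joint stands for the part that bears it (a point fixed in the world has none). Each returns a list of dicts, best first, with "confidence" (0 to 1); they miss things now and then, are a little off and sometimes report something else, mostly with a low value. They report only what shows in the picture. A call takes as long as a camera call. They do not tell look-alikes from the thing itself.
- r.boxes_of(query, picture): "box" ([left, top, width, height] in pixels, round what is visible of it).
- r.regions_of(query, picture): "region" (480x640 bool, what is visible of it) and "box" ([left, top, width, height] in pixels, round what is visible of it).
- r.landmark_of(query, picture): "pixel" ([column, row] in pixels: a listed point, or the origin of a listed thing).
The state is a dict: "clock": time; "joint_positions": joint angles; "qvel": joint speeds; "effort": joint torques, N m; "ee_pos": TCP position; "tool_rot": TCP orientation; "ft_force": force on the tool from outside, world axes, zero at the start; "wrist_torque": the same for the moment, N m; "gripper_width": finger opening in m; "finger_force": force on a finger pad.
Only numpy, scipy, OpenCV 4.12 (cv2) and the standard library are available. Lean on these libraries where they do the work, as an engineer would, in place of code of your own. Each camera call takes 0.05 s, during which the arm holds its last target. There are 200 camera calls.

## Working session

There is one attempt and no reset: what is moved stays moved. The work goes in short steps, Python scripts to look and compute and a shell command to move; the robot and the scene stay as the last step left them, time stands still between calls to the robot, and variables do not carry over. Pictures are saved under pics/ and viewed, at most 10 in all, crops included, and the job is handed in when it is done.

```bash
mkdir -p pics; ls
cat > h.py <<'E'
import numpy as np,cv2
from station import r
def ray(p,px):
    K=p["K"];d=np.linalg.inv(K)@np.array([px[0],px[1],1.]);d=np.array([d[0],-d[1],-d[2]])
    R=np.array(p["rotation"]);R=R if R.shape==(3,3) else None
    return np.array(p["origin"]),R@d
def atz(p,px,z):
    o,d=ray(p,px);return o+d*(z-o[2])/d[2]
def proj(p,X):
    R=np.array(p["rotation"]);c=R.T@(np.array(X)-p["origin"]);q=np.array(p["K"])@np.array([c[0],-c[1],-c[2]]);return q[:2]/q[2]
def tri(p1,x1,p2,x2):
    o1,d1=ray(p1,x1);o2,d2=ray(p2,x2)
    A=np.stack([d1,-d2],1);t=np.linalg.lstsq(A,o2-o1,rcond=None)[0]
    a=o1+d1*t[0];b=o2+d2*t[1];return (a+b)/2,np.linalg.norm(a-b)
E
python3 - <<'E'
from h import *
np.set_printoptions(precision=4,suppress=True)
for n in ["top","scene"]:
    p=r.snapshot(n);cv2.imwrite(f"pics/{n}0.png",p["frame"])
    print(n,[k for k in p],p["origin"],p["rotation"],p["K"])
    for q in ["cap","cap_lug","cap_grip","lens","lens_mouth","entry_gap","entry_gap_b","seal","tab_a"]:
        try:print(q,[(np.round(x["pixel"],1).tolist(),round(x["confidence"],2)) for x in r.landmark_of(q,p)])
        except Exception as e:print(q,e)
    print([(x["box"],round(x["confidence"],2)) for x in r.boxes_of("cap",p)])
s=r.get_state();print(s)
E
```

```text
pics
top ['frame', 'K', 'origin', 'rotation', 'shot'] [0.4298 0.0069 1.4877] [-0.017   0.021   0.7164 -0.6971] [[570.2033   0.     322.924 ]
 [  0.     570.2033 245.3684]
 [  0.       0.       1.    ]]
cap [([251.3, 247.9], 0.87), ([270.2, 313.7], 0.85), ([220.8, 308.5], 0.68)]
cap_lug [([268.8, 300.6], 0.57), ([217.3, 312.8], 0.57), ([243.7, 237.1], 0.54)]
cap_grip [([217.1, 307.4], 0.69), ([248.1, 252.4], 0.66), ([271.3, 313.0], 0.6)]
lens [([391.0, 244.3], 0.87)]
lens_mouth [([394.6, 236.1], 0.66)]
entry_gap [([401.3, 250.0], 0.97), ([396.7, 226.2], 0.67)]
entry_gap_b [([401.3, 250.0], 0.97), ([396.7, 226.2], 0.67)]
seal [([393.9, 235.8], 0.68)]
tab_a it knows: blower, calib_plate, cap, cap_grip, cap_lug, cleaner, entry_gap, flange, lens, lens_mouth, rear_cap, ring_gauge, seal
[([207.8, 298.4, 25.9, 20.6], 0.86), ([254.6, 296.5, 34.6, 34.0], 0.69), ([240.0, 239.4, 19.3, 22.5], 0.6), ([227.3, 191.6, 11.7, 11.6], 0.22)]
scene ['frame', 'K', 'origin', 'rotation', 'shot'] [1.0176 0.204  1.0018] [0.1502 0.2254 0.8123 0.5165] [[526.3408   0.     318.9144]
 [  0.     526.3408 233.3517]
 
[... 480 characters left out ...]
cap_grip, cap_lug, cleaner, entry_gap, flange, lens, lens_mouth, rear_cap, ring_gauge, seal
[([392.3, 203.4, 39.3, 37.0], 0.95), ([395.8, 277.8, 30.8, 27.7], 0.9), ([452.1, 236.5, 29.6, 24.6], 0.6)]
{'clock': 1.0, 'joint_positions': array([-1.264 ,  0.26  , -0.1381,  1.1727,  0.    ,  1.5708]), 'qvel': array([-0.0003, -0.0014,  0.0012,  0.0009, -0.0009, -0.0005]), 'effort': array([ -0.0013, -40.5619,  25.4241,   0.0009,  -0.0001,  -0.    ]), 'ee_pos': array([ 0.1586, -0.5005,  0.25  ]), 'tool_rot': array([0.9883, 0.1528, 0.    , 0.    ]), 'ft_force': array([0.6627, 0.4235, 0.6262]), 'wrist_torque': array([-0.0369,  0.0175, -0.0014]), 'finger_force': 0.0, 'gripper_width': 0.08571098761777929}
```

```bash
sed -i 's/    R=np.array(p\["rotation"\]);R=R if.*/    R=rot(p)/; s/R=np.array(p\["rotation"\]);c=/R=rot(p);c=/' h.py
sed -i '2a from scipy.spatial.transform import Rotation as Ro\ndef rot(p): return Ro.from_quat(p["rotation"]).as_matrix()' h.py
python3 - <<'E'
from h import *
a=cv2.imread("pics/top0.png")[180:340,190:430];b=cv2.imread("pics/scene0.png")[160:310,220:490]
cv2.imwrite("pics/c1.png",cv2.resize(a,None,fx=3.3,fy=3.3,interpolation=cv2.INTER_CUBIC))
cv2.imwrite("pics/c2.png",cv2.resize(b,None,fx=2.9,fy=2.9,interpolation=cv2.INTER_CUBIC))
E
```

```text
(no output)
```

View pics/c1.png

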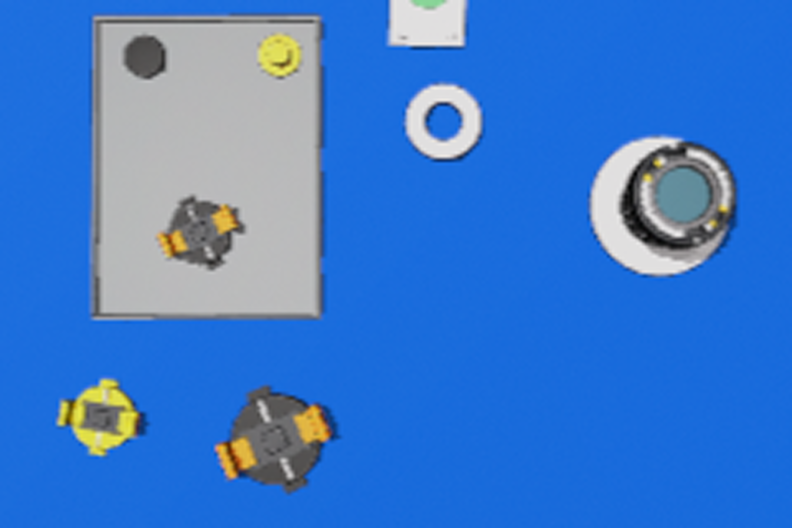

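View pics/c2.png

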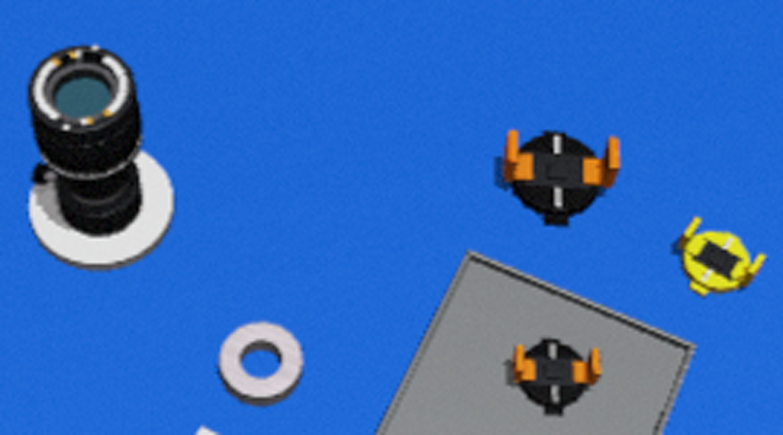

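View pics/scene0.png

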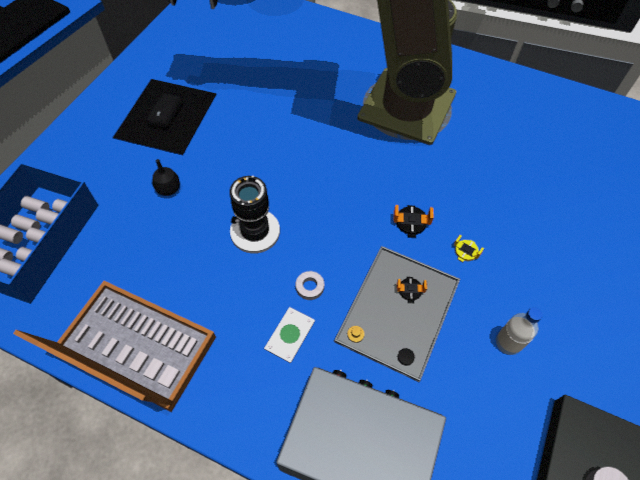

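```bash
cat > m.py <<'E'
from h import *
import pickle
from collections import defaultdict
np.set_printoptions(precision=4,suppress=True)
P={}
for n in ["top","scene"]:
    F=[];L=defaultdict(list);reg=None
    for i in range(5):
        p=r.snapshot(n);F.append(p["frame"].astype(float))
        for q in ["lens_mouth","entry_gap","seal"]:
            for x in r.landmark_of(q,p): 
                if x["confidence"]>.4:L[q].append(x["pixel"])
    R=r.regions_of("cap",p)
    P[n]=dict(origin=p["origin"],rotation=p["rotation"],K=p["K"],frame=np.mean(F,0),L=dict(L),reg=[(x["region"],x["box"],x["confidence"]) for x in R])
    for q in L: print(n,q,np.round(L[q],1).tolist())
pickle.dump(P,open("P.pkl","wb"))
t,s=P["top"],P["scene"]
print(tri(t,np.mean(t["L"]["lens_mouth"],0),s,np.mean(s["L"]["lens_mouth"],0)))
print(tri(t,np.mean(t["L"]["seal"],0),s,np.mean(s["L"]["seal"],0)))
for p in P.values(): print([(b,c) for _,b,c in p["reg"]])
E
python3 m.py
```

```text
top lens_mouth [[395.9, 234.7], [396.3, 235.7], [275.7, 196.4], [397.2, 232.9], [395.7, 233.7], [395.7, 236.4]]
top entry_gap [[393.2, 228.1], [401.5, 251.3], [401.6, 250.9], [396.0, 227.9], [400.8, 251.5], [483.1, 249.2], [403.2, 250.9], [397.5, 227.0], [399.8, 250.3], [394.6, 229.1], [253.0, 249.6]]
top seal [[392.9, 236.3], [393.1, 235.4], [393.3, 239.6], [394.4, 235.1], [393.5, 234.8], [323.1, 217.6]]
scene lens_mouth [[248.7, 191.0], [249.6, 189.8], [247.8, 191.0], [250.2, 188.9], [248.1, 191.7]]
scene entry_gap [[243.1, 202.6], [243.7, 203.7], [252.7, 178.3], [252.9, 178.6], [246.6, 201.3], [254.0, 177.4], [242.6, 201.6], [248.9, 193.8], [311.5, 287.9], [254.8, 179.0], [243.0, 200.1]]
scene seal [[250.1, 193.4], [168.6, 188.7], [250.1, 190.2], [251.1, 194.2], [247.5, 191.1], [248.1, 190.0]]
(array([ 0.5403, -0.135 ,  0.2093]), np.float64(0.0291523567393287))
(array([ 0.5355, -0.1576,  0.1878]), np.float64(0.04748616978065989))
[([209.7, 295.5, 23.0, 24.3], 0.76), ([237.5, 238.9, 23.9, 22.5], 0.63), ([254.7, 298.5, 34.0, 30.9], 0.58)]
[([393.2, 205.3, 39.6, 35.1], 0.91), ([455.4, 238.1, 28.8, 24.2], 0.68), ([395.8, 277.3, 29.3, 25.1], 0.6)]
```

Run:
```python
from h import *
import pickle
P=pickle.load(open("P.pkl","rb"))
o=[]
for n,(u,v) in [("top",(397,239)),("scene",(249,192))]:
    o.append(cv2.resize(P[n]["frame"].clip(0,255).astype('uint8')[v-22:v+22,u-22:u+22],(390,390),interpolation=cv2.INTER_CUBIC))
for n,(u,v) in [("top",(250,250)),("scene",(410,289))]:
    o.append(cv2.resize(P[n]["frame"].clip(0,255).astype('uint8')[v-20:v+20,u-20:u+20],(390,390),interpolation=cv2.INTER_CUBIC)[:200] if 0 else cv2.resize(P[n]["frame"].clip(0,255).astype('uint8')[v-22:v+22,u-22:u+22],(390,390),interpolation=cv2.INTER_CUBIC))
im=np.vstack([np.hstack(o[:2]),np.hstack(o[2:])]);cv2.imwrite("pics/z.png",cv2.resize(im,(596,596)))
```

```text
(no output)
```

View pics/z.png

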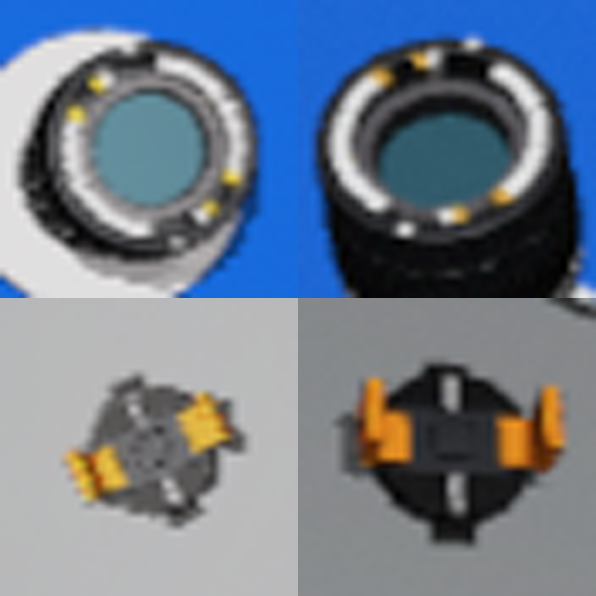

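```bash
cat > fit.py <<'E'
from h import *
import pickle
from scipy.optimize import minimize,differential_evolution
np.set_printoptions(precision=4,suppress=True)
P=pickle.load(open("P.pkl","rb"));S=4
def setup(p,c,z,h=24):
    u0,v0=np.round(proj(p,[*c,z])).astype(int)
    g=(np.arange(S)+.5)/S-.5
    uu,vv=np.arange(u0-h,u0+h),np.arange(v0-h,v0+h)
    U=(uu[:,None]+g).ravel();V=(vv[:,None]+g).ravel()
    UU,VV=np.meshgrid(U,V)
    d=(np.linalg.inv(p["K"])@np.stack([UU.ravel(),VV.ravel(),np.ones(UU.size)]))
    d=rot(p)@np.stack([d[0],-d[1],-d[2]]);o=np.array(p["origin"])
    X=o[:2,None]+d[:2]*(z-o[2])/d[2]
    return X.reshape(2,*UU.shape),p["frame"][v0-h:v0+h,u0-h:u0+h].min(2)
def down(m): return m.reshape(m.shape[0]//S,S,-1,S).mean((1,3))
def cost(q,X,I,full=False):
    x,y,th,s=q
    dx,dy=X[0]-x,X[1]-y;rr=np.hypot(dx,dy)*1e3;a=np.arctan2(dy,dx)
    w=lambda b:np.abs((a-b+np.pi/2)%np.pi-np.pi/2)
    gap=w(th)<np.radians(17);nd=np.degrees(w(th+np.pi/2-s));notch=nd<9
    edge=(nd>=9)&(nd<14)
    ring=(rr>26)&(rr<31)
    dot=(np.abs(rr*np.cos(w(th))-34)<1.3)&(np.abs(rr*np.sin(w(th)))<1.3)
    B=[ring&~gap&~notch&~edge,ring&edge,rr<=26,dot];B.append(~(B[0]|B[1]|B[2]|B[3]))
    B=[down(b.astype(float)) for b in B]
    R=down(rr);m=(R>25)&(R<36.0)
    A=np.stack([b[m] for b in B],1);k,*_=np.linalg.lstsq(A,I[m],rcond=None)
    e=A@k-I[m]
    return e.std()/I[m].std()
c0=[0.548,-0.161]
if __name__=="__main__":
  # initial centre from mid of gaps
  for z in (.150,.16,.17):
    for n,px in (("top",(397.8,239.5)),("scene",(248.8,191.0))):
        p=P[n];c=atz(p,px,z)[:2];X,I=setup(p,c,z)
        best=None
        for th in np.radians(np.arange(0,180,12)):
            f=cost([*c,th,np.radians(49)],X,I)
            if best is None or f<best[0]:best=(f,th)
        q=minimize(cost,[*c,best[1],np.radians(49)],args=(X,I),method="Nelder-Mead",options=dict(initial_simplex=np.array([*c,best[1],np.radians(49)])+np.vstack([np.zeros(4),np.diag([.003,.003,.12,.1])]),maxiter=300))
        print(z,n,q.x[:2],np.degrees(q.x[2:]),q.fun)
E
python3 fit.py
```

```text
0.15 top [ 0.5139 -0.1769] [11.3991 47.3966] 0.4281125580476765
0.15 scene [ 0.5096 -0.1788] [12.3409 48.8819] 0.43572811761014935
0.16 top [ 0.5133 -0.1753] [11.8202 47.0778] 0.39939648849683435
0.16 scene [ 0.5156 -0.1742] [23.2156 60.6475] 0.5798585132928806
0.17 top [ 0.5124 -0.1744] [12.1384 48.7632] 0.3760802206907522
0.17 scene [ 0.5217 -0.1698] [12.4515 49.5435] 0.3471891044132472
```

```bash
cat > capfit.py <<'E'
from h import *
import pickle
from scipy.optimize import minimize
np.set_printoptions(precision=4,suppress=True)
P=pickle.load(open("P.pkl","rb"));S=8;Hh=22
def box(x0,x1,y0,y1,z0,z1): return np.array([[x,y,z] for x in(x0,x1) for y in(y0,y1) for z in(z0,z1)])
t=np.radians(np.arange(0,360,6))
cyl=np.array([[24.9*np.cos(a),24.9*np.sin(a),z] for a in t for z in(0,9)])
dark=[cyl,box(20,29.5,-6.5,6.5,0,4),box(-29.5,-20,-6.5,6.5,0,4)]
org=[box(-10,10,24,29,10,31),box(-10,10,-29,-24,10,31)]
line=[box(12,24,-1.2,1.2,9,9),box(-24,-12,-1.2,1.2,9,9)]
def render(p,q,z0,u0,v0):
    x,y,th=q;c,s=np.cos(th),np.sin(th);M=np.zeros((2*Hh*S,2*Hh*S),np.uint8)
    for lab,L in((1,dark),(3,line),(2,org)):
        for b in L:
            b=b/1e3;X=np.stack([x+c*b[:,0]-s*b[:,1],y+s*b[:,0]+c*b[:,1],z0+b[:,2]],1)
            w=np.array([proj(p,k) for k in X]);w=(w-[u0-Hh,v0-Hh]+.5)*S-.5
            h=cv2.convexHull(w.astype(np.float32))
            cv2.fillConvexPoly(M,np.round(h*16).astype(np.int32),lab,shift=4)
    return M
def cov(M,l): return (M==l).reshape(2*Hh,S,2*Hh,S).mean((1,3))
def cost(q,cams,z0):
    e=0
    for p,u0,v0,I in cams:
        M=render(p,q,z0,u0,v0)
        # orange flat pads of the tabs (radius 13..24) are left out of the score
        C=[cov(M,k) for k in range(4)]
        A=np.stack([k.ravel() for k in C],1);w=np.ones(len(A))
        Y=I.reshape(-1,3);k,*_=np.linalg.lstsq(A,Y,rcond=None)
        e+=np.abs(A@k-Y).mean()
    return e
def fit(P,c0,th0,z0,names=("top","scene")):
    cams=[]
    for n in names:
        p=P[n];u0,v0=np.round(proj(p,[*c0,z0+.012])).astype(int)
        cams.append((p,u0,v0,p["frame"][v0-Hh:v0+Hh,u0-Hh:u0+Hh]))
    q0=np.array([*c0,th0])
    s=minimize(cost,q0,args=(cams,z0),method="Nelder-Mead",options=dict(initial_simplex=q0+np.vstack([np.zeros(3),np.diag([.003,.003,.15])]),maxiter=120))
    return s.x,s.fun
if __name__=="__main__":
    a=atz(P["top"],(250.3,249),.013);b=atz(P["scene"],(410,289),.013);print(a,b)
    for nm in (("top",),("scene",),("top","scene")):
        for th in ([0,.6,1.2,1.8,2.4,3.0] if len(nm)==2 else []) : pass
        best=min((fit(P,(a if nm==("top",) else b)[:2] if len(nm)==1 else (a+b)[:2]/2,th,.004,nm) for th in np.arange(0,3.1,.5)),key=lambda k:k[1])
        print(nm,best[0][:2],np.degrees(best[0][2]),best[1])
E
python3 capfit.py
```

```text
[0.5046 0.1855 0.013 ] [0.5069 0.1869 0.013 ]
('top',) [0.5021 0.1856] 22.68462860983883 6.341026298439305
('scene',) [0.5043 0.1866] 22.829836504787647 11.356973415495567
('top', 'scene') [0.5034 0.1863] 22.547903098326536 19.17051598535792
```

```bash
cat > go.py <<'E'
import sys
from h import *
np.set_printoptions(precision=4,suppress=True)
s=r.get_state();R=Ro.from_quat(s["tool_rot"]).as_matrix()
yaw=np.degrees(np.arctan2(R[1,0],R[0,0]));print("t",s["clock"],"pos",s["ee_pos"],"yaw",yaw,"j",np.degrees(s["joint_positions"]).round(1),"F",s["ft_force"],"T",s["wrist_torque"],"w",s["gripper_width"],s["finger_force"],"tilt",R[:,2])
if len(sys.argv)>1:
    T=np.array(eval(sys.argv[1]));print("tool delta",R.T@(T[:3]-s["ee_pos"]),"turn",np.radians((yaw-T[3]+180)%360-180))
E
echo '[{"trans": [0.04, -0.04, 0], "yaw": -0.15}, {"trans": [0.08, -0.08, 0], "yaw": -0.3}, {"trans": [0.12, -0.12, 0], "yaw": -0.45}]' > path.dat && python3 -m crank path.dat 0.072 20; python3 go.py '[.5034,.1863,.12,202.6]'
```

```text
clock: 3.4
ee_pos: [0.228, -0.3661, 0.2498]
tool_rot: [0.928, 0.372, 0.0, -0.0]
ft_force: [0.1, -0.7, 0.7]
gripper_width: 0.0722
finger_force: 0.0
t 3.4 pos [ 0.228  -0.3661  0.2498] yaw 43.62138808346641 j [-58.1   5.7 -19.6  64.7   0.   78.3] F [ 0.1448 -0.7121  0.7456] T [-0.0307 -0.0727  0.0371] w 0.07216072161512378 0.0 tilt [ 0.0004  0.0002 -1.    ]
tool delta [ 0.5804 -0.2099  0.1301] turn -2.7747002181938036
```

```bash
echo '[{"trans": [0.045, -0.016, 0], "yaw": -0.14}, {"trans": [0.09, -0.032, 0], "yaw": -0.28}, {"trans": [0.135, -0.048, 0], "yaw": -0.42}, {"trans": [0.18, -0.064, 0], "yaw": -0.56}, {"trans": [0.225, -0.08, 0], "yaw": -0.7}, {"trans": [0.27, -0.096, 0], "yaw": -0.84}, {"trans": [0.315, -0.112, 0], "yaw": -0.98}, {"trans": [0.36, -0.128, 0], "yaw": -1.12}, {"trans": [0.405, -0.144, 0], "yaw": -1.26}, {"trans": [0.45, -0.16, 0], "yaw": -1.4}]' > path.dat && python3 -m crank path.dat >/dev/null; python3 go.py '[.5034,.1863,.12,202.6]'
```

```text
t 4.4 pos [0.4455 0.0601 0.2503] yaw 123.94022142317729 j [  7.7   7.5 -17.5  65.   -0.   63.7] F [ 2.0274 -1.3314  0.2934] T [-0.0056 -0.0398  0.0075] w 0.07179792278572436 0.0 tilt [ 0.0009 -0.0001 -1.    ]
tool delta [0.0725 0.1184 0.1303] turn -1.3728721250552556
```

```bash
echo '[{"trans": [0.02, 0.03, 0.02], "yaw": -0.15}, {"trans": [0.04, 0.06, 0.04], "yaw": -0.3}, {"trans": [0.06, 0.09, 0.07], "yaw": -0.45}, {"trans": [0.07, 0.11, 0.1], "yaw": -0.6}, {"trans": [0.07, 0.11, 0.12], "yaw": -0.75}, {"trans": [0.07, 0.11, 0.13], "yaw": -0.9}, {"trans": [0.07, 0.11, 0.13], "yaw": -1.05}, {"trans": [0.07, 0.11, 0.13], "yaw": -1.2}, {"trans": [0.07, 0.11, 0.13], "yaw": -1.35}, {"trans": [0.07, 0.11, 0.13], "yaw": -1.37}]' > path.dat && python3 -m crank path.dat >/dev/null; echo '[{}]' > path.dat && python3 -m crank path.dat >/dev/null; python3 go.py '[.5034,.1863,.038,202.6]'
```

```text
t 5.5 pos [0.498  0.1771 0.12  ] yaw -158.07090071505442 j [ 19.6  20.4 -20.6  49.   -0.   -2.3] F [-0.0977  0.0873  0.4729] T [ 0.0409 -0.0395 -0.0203] w 0.07178198300918809 0.0 tilt [ 0.0001  0.     -1.    ]
tool delta [-0.0085  0.0065  0.082 ] turn -0.011709426431683835
```

```bash
echo '[{"trans": [-0.0085, 0.0065, 0.03], "yaw": -0.012}, {"trans": [-0.0085, 0.0065, 0.06], "yaw": -0.012}, {"trans": [-0.0085, 0.0065, 0.06], "yaw": -0.012}]' > path.dat && python3 -m crank path.dat >/dev/null
python3 - <<'E'
from h import *
o=[]
for n in ("top","scene"):
    p=r.snapshot(n);u,v=proj(p,[.503,.186,.03]).astype(int)
    cv2.imwrite(f"pics/g_{n}.png",p["frame"]);o.append(cv2.resize(p["frame"][v-35:v+35,u-35:u+35],(398,398),interpolation=cv2.INTER_CUBIC))
cv2.imwrite("pics/g.png",np.hstack(o))
E
python3 go.py '[.5034,.1863,.036,202.6]'
```

```text
t 5.9 pos [0.5027 0.186  0.0599] yaw -157.31826330700974 j [ 20.3  24.7 -24.1  41.2  -0.   -2.4] F [1.615  0.1899 0.1979] T [ 0.0008 -0.0399 -0.0065] w 0.0718759829022537 0.0 tilt [-0.0017 -0.0007 -1.    ]
tool delta [-0.0008 -0.      0.0239] turn 0.001426574412371839
```

View pics/g.png

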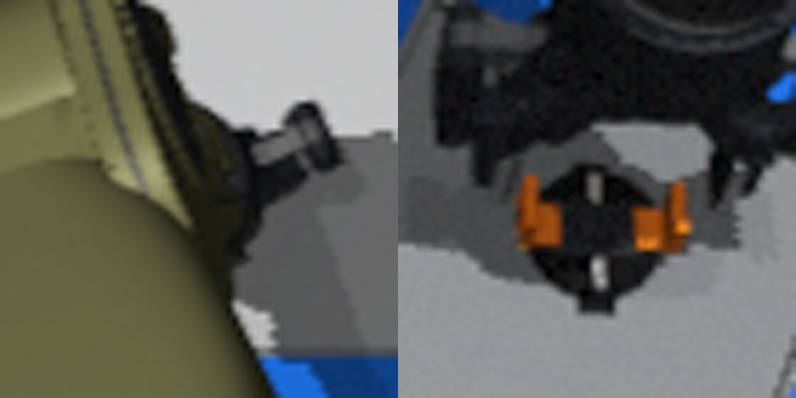

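```bash
echo '[{"trans": [-0.0005, 0, 0.012]}, {"trans": [-0.0005, 0, 0.024]}, {"trans": [-0.0005, 0, 0.024]}, {"trans": [-0.0005, 0, 0.024]}]' > path.dat && python3 -m crank path.dat >/dev/null; python3 go.py '[.5034,.1863,.036,202.6]'; echo '[{}, {}, {}, {}, {}, {}]' > path.dat && python3 -m crank path.dat 0.04 30; python3 go.py
```

```text
t 6.3 pos [0.5035 0.1864 0.0358] yaw -157.25696363324982 j [ 20.3  26.5 -25.7  37.9  -0.   -2.4] F [-0.1636  0.1589  0.1744] T [ 0.0211 -0.0207  0.0479] w 0.0719489259022432 0.0 tilt [-0.0007 -0.0003 -1.    ]
tool delta [ 0.0001 -0.     -0.0002] turn 0.002496455549880301
clock: 6.9
ee_pos: [0.5043, 0.1868, 0.0375]
tool_rot: [-0.197, 0.98, 0.0, 0.001]
ft_force: [-1.4, -0.4, 7.3]
gripper_width: 0.0474
finger_force: 30.5
t 6.9 pos [0.5043 0.1868 0.0375] yaw -157.2454428112259 j [ 20.3  26.3 -25.6  38.    0.   -2.4] F [-1.4352 -0.3635  7.3446] T [-0.1308  0.3717 -0.0006] w 0.04737760977967126 30.54003596305847 tilt [ 0.0016  0.0007 -1.    ]
```

```bash
echo '[{"trans": [0, 0, -0.04]}, {"trans": [0, 0, -0.08]}, {"trans": [0, 0, -0.12]}, {"trans": [0, 0, -0.17]}, {"trans": [0, 0, -0.2]}, {"trans": [0, 0, -0.2]}]' > path.dat && python3 -m crank path.dat ; python3 go.py '[.514,-.1752,.235,192]'
```

```text
clock: 7.5
ee_pos: [0.5067, 0.1876, 0.2416]
tool_rot: [-0.197, 0.98, 0.001, 0.005]
ft_force: [0.7, 0.5, -0.5]
gripper_width: 0.0469
finger_force: 34.0
t 7.5 pos [0.5067 0.1876 0.2416] yaw -157.2431004129235 j [20.3 16.2 -7.4 65.8 -0.  -2.4] F [ 0.6662  0.466  -0.4719] T [-0.0345 -0.0144 -0.0289] w 0.04688048403059496 33.97746562957764 tilt [ 0.01    0.0036 -0.9999]
tool delta [ 0.1337 -0.3374  0.0053] turn 0.18774331510090397
```

```bash
echo '[{"trans": [0.017, -0.042, 0], "yaw": 0.03}, {"trans": [0.034, -0.084, 0], "yaw": 0.06}, {"trans": [0.05, -0.126, 0], "yaw": 0.09}, {"trans": [0.067, -0.168, 0], "yaw": 0.12}, {"trans": [0.084, -0.21, 0], "yaw": 0.15}, {"trans": [0.1, -0.252, 0], "yaw": 0.188}, {"trans": [0.117, -0.295, 0], "yaw": 0.188}, {"trans": [0.134, -0.337, 0.005], "yaw": 0.188}, {"trans": [0.134, -0.337, 0.005], "yaw": 0.188}, {"trans": [0.134, -0.337, 0.005], "yaw": 0.188}]' > path.dat && python3 -m crank path.dat >/dev/null; python3 go.py '[.514,-.1752,.2,192]'
python3 - <<'E'
from h import *
o=[]
for n in ("top","scene"):
    p=r.snapshot(n);u,v=proj(p,[.514,-.175,.2]).astype(int)
    cv2.imwrite(f"pics/l_{n}.png",p["frame"]);o.append(cv2.resize(p["frame"][v-30:v+30,u-30:u+30],(398,398),interpolation=cv2.INTER_CUBIC))
cv2.imwrite("pics/l.png",np.hstack(o))
E
```

```text
t 8.5 pos [ 0.5095 -0.1766  0.2296] yaw -168.1593287727019 j [-19.1  16.9  -8.1  65.1   0.  -31. ] F [-0.122   1.1473 -0.9441] T [ 0.0175 -0.0253  0.0459] w 0.04708807086442147 33.97839903831482 tilt [-0.0024  0.0015 -1.    ]
tool delta [-0.0047  0.0004  0.0296] turn -0.002780811676809525
```

View pics/l.png

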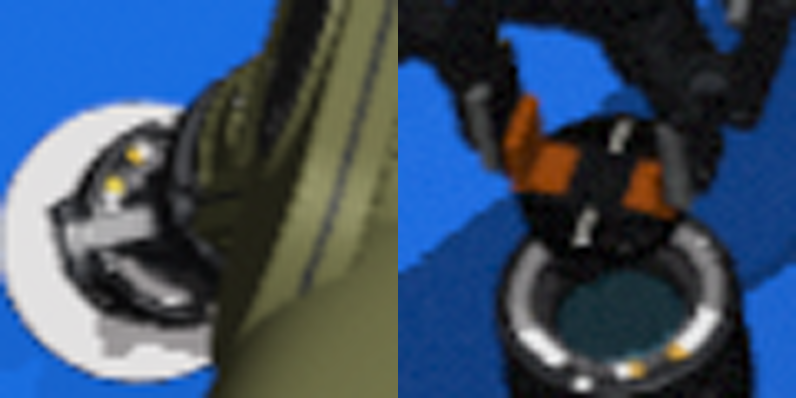

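```bash
echo '[{"trans": [-0.002, 0, 0.015]}, {"trans": [-0.004, 0.0004, 0.029]}, {"trans": [-0.004, 0.0004, 0.029]}, {"trans": [-0.004, 0.0004, 0.029]}]' > path.dat && python3 -m crank path.dat >/dev/null; python3 go.py '[.514,-.1752,.2,192]'
cat > look.py <<'E'
from h import *
import sys
F=[]
for i in range(4): p=r.snapshot("scene");F.append(p["frame"].astype(float))
f=np.mean(F,0);np.save("f.npy",f)
s=r.get_state();e=s["ee_pos"]
u,v=proj(p,[*e[:2],e[2]-.0245]).round().astype(int)
c=f[v-14:v+14,u-14:u+14];m=((c.min(2)>95)).astype('uint8')
n,l,st,ce=cv2.connectedComponentsWithStats(m)
for i in range(1,n):
    if st[i,4]>1:
        w=(c.min(2)-60)*(l==i);vv,uu=np.mgrid[v-14:v+14,u-14:u+14];px=np.array([(w*uu).sum(),(w*vv).sum()])/w.sum()
        print(st[i,4],px,atz(p,px,e[2]-.0245))
print("tcp",e)
q=[proj(p,[*e[:2],e[2]-.0245])]
big=cv2.resize(f[v-30:v+30,u-30:u+30].clip(0,255).astype('uint8'),(600,600),interpolation=cv2.INTER_CUBIC);cv2.imwrite(sys.argv[1],big)
E
python3 look.py pics/k1.png
```

```text
t 9.0 pos [ 0.5142 -0.1735  0.2021] yaw -167.89236704355955 j [-18.6  18.1 -10.8  61.2   0.  -30.8] F [-0.7669  0.0721 -1.2724] T [-0.0218  0.0074  0.023 ] w 0.04678643788224275 33.980770111083984 tilt [-0.0008  0.0004 -1.    ]
tool delta [ 0.0006 -0.0016  0.0021] turn 0.0018785494735415681
4 [248.76437588 176.47545582] [ 0.49773424 -0.17906095  0.17838086]
33 [233.64617486 192.94795082] [ 0.5449621  -0.18602519  0.17838086]
6 [243.51768173 190.90176817] [ 0.53261934 -0.17130365  0.17838086]
8 [258.24758584 196.38009657] [ 0.53186605 -0.13958392  0.17838086]
tcp [ 0.5149109  -0.17464841  0.20288086]
```

View pics/k1.png

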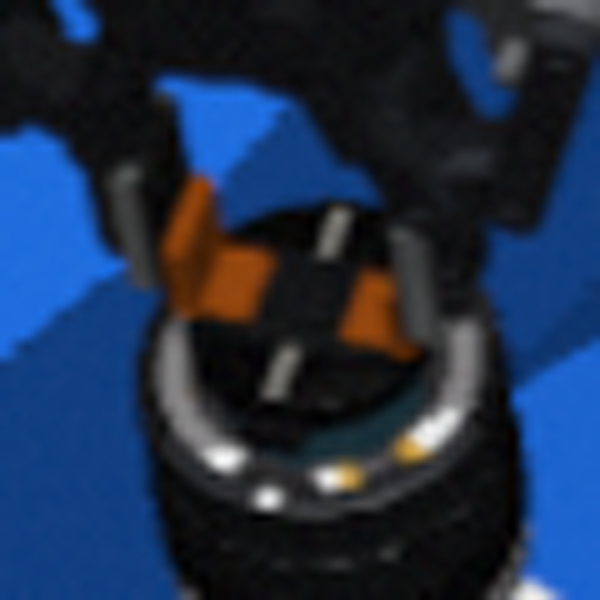

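```bash
echo '[{"trans": [0, 0, 0.003]}, {"trans": [0, 0, 0.005]}, {"trans": [0, 0, 0.005]}]' > path.dat && python3 -m crank path.dat ; python3 go.py '[.5145,-.175,.19,192]'
```

```text
clock: 9.5
ee_pos: [0.5141, -0.1748, 0.1967]
tool_rot: [-0.104, 0.995, 0.0, -0.0]
ft_force: [0.3, 0.2, -1.0]
gripper_width: 0.0471
finger_force: 34.0
t 9.5 pos [ 0.5141 -0.1748  0.1967] yaw -168.0209051379837 j [-18.8  18.3 -11.3  60.5   0.  -30.8] F [ 0.3189  0.2113 -0.9692] T [-0.0053  0.0185 -0.0059] w 0.047090169172433326 33.97838115692139 tilt [-0.0006  0.0002 -1.    ]
tool delta [-0.0003 -0.0002  0.0067] turn -0.00036486348839985126
```

```bash
for i in 1 2 3 4; do :; done; echo '[{"trans": [0, 0, 0.001]}, {"trans": [0, 0, 0.002]}, {"trans": [0, 0, 0.002]}]' > path.dat && python3 -m crank path.dat | egrep 'pos|ft'; echo '[{"trans": [0, 0, 0.001]}, {"trans": [0, 0, 0.002]}, {"trans": [0, 0, 0.002]}]' > path.dat && python3 -m crank path.dat | egrep 'pos|ft';python3 go.py '[.5145,-.175,.19,192]'
```

```text
ee_pos: [0.5143, -0.1749, 0.1948]
ft_force: [-0.6, -0.3, -1.3]
ee_pos: [0.5143, -0.1748, 0.1928]
ft_force: [-0.5, -0.1, -0.6]
t 10.1 pos [ 0.5143 -0.1748  0.1928] yaw -168.0115149227512 j [-18.8  18.4 -11.7  59.9   0.  -30.8] F [-0.4802 -0.1186 -0.6327] T [ 0.0163 -0.0058 -0.0213] w 0.04644232435890008 33.97885322570801 tilt [-0.0003  0.0001 -1.    ]
tool delta [-0.0001 -0.0002  0.0028] turn -0.00020097331512105638
```

```bash
echo '[{"trans": [0, 0, 0.001]}, {"trans": [0, 0, 0.0015]}, {"trans": [0, 0, 0.0015]}]' > path.dat && python3 -m crank path.dat | egrep 'pos|ft'; echo '[{"trans": [0, 0, 0.001]}, {"trans": [0, 0, 0.0015]}, {"trans": [0, 0, 0.0015]}]' > path.dat && python3 -m crank path.dat | egrep 'pos|ft';python3 go.py '[.5145,-.175,.19,192]'
```

```text
ee_pos: [0.5143, -0.1748, 0.1914]
ft_force: [-0.6, 0.2, -0.3]
ee_pos: [0.5144, -0.1748, 0.1899]
ft_force: [0.5, 0.4, -0.8]
t 10.7 pos [ 0.5144 -0.1748  0.1899] yaw -168.01109669669478 j [-18.8  18.5 -12.   59.5   0.  -30.8] F [ 0.4841  0.3668 -0.7552] T [ 0.0999 -0.0213 -0.0075] w 0.04724852479005891 33.978819251060486 tilt [-0.0001  0.0002 -1.    ]
tool delta [-0.0001 -0.0002 -0.0001] turn -0.0001936738934190576
```

```bash
echo '[{"trans": [0, 0, 0.001]}, {"trans": [0, 0, 0.001]}, {"trans": [0, 0, 0.001]}]' > path.dat && python3 -m crank path.dat | egrep 'pos|ft'; python3 go.py;  echo '[{"trans": [0, 0, 0.001]}, {"trans": [0, 0, 0.001]}, {"trans": [0, 0, 0.001]}]' > path.dat && python3 -m crank path.dat | egrep 'pos|ft';python3 go.py '[.5145,-.175,.19,192]'
```

```text
ee_pos: [0.5144, -0.1748, 0.189]
ft_force: [-0.3, 0.3, -1.2]
t 11.0 pos [ 0.5144 -0.1748  0.189 ] yaw -168.01113279697452 j [-18.8  18.5 -12.1  59.4   0.  -30.8] F [-0.3241  0.2743 -1.1508] T [ 0.0635 -0.0371 -0.0498] w 0.04708005000227907 33.94255757331848 tilt [-0.0001  0.0001 -1.    ]
ee_pos: [0.5144, -0.1748, 0.1879]
ft_force: [0.1, 0.0, -1.7]
t 11.3 pos [ 0.5144 -0.1748  0.1879] yaw -168.01348819362457 j [-18.8  18.6 -12.2  59.2   0.  -30.8] F [ 0.0884  0.0088 -1.6712] T [ 0.1453 -0.0758  0.0131] w 0.047012219674514306 33.95136594772339 tilt [-0.0001  0.0001 -1.    ]
tool delta [-0.0001 -0.0002 -0.0021] turn -0.00023541338889471747
```

```bash
echo '[{"trans": [0, 0, 0.001]}, {"trans": [0, 0, 0.0015]}, {"trans": [0, 0, 0.0015]}]' > path.dat && python3 -m crank path.dat | egrep 'pos|ft'; python3 go.py;  echo '[{"trans": [0, 0, 0.001]}, {"trans": [0, 0, 0.0015]}, {"trans": [0, 0, 0.0015]}]' > path.dat && python3 -m crank path.dat | egrep 'pos|ft';python3 go.py '[.5145,-.175,.19,192]'
```

```text
ee_pos: [0.5144, -0.1749, 0.1864]
ft_force: [0.1, 0.6, -1.2]
t 11.6 pos [ 0.5144 -0.1749  0.1864] yaw -168.01408685787152 j [-18.8  18.6 -12.3  59.   -0.  -30.8] F [ 0.1067  0.572  -1.1688] T [0.0761 0.0004 0.009 ] w 0.046843100852109444 33.98043751716614 tilt [-0.0001 -0.     -1.    ]
ee_pos: [0.5145, -0.1749, 0.1855]
ft_force: [-0.9, 0.9, 3.0]
t 11.9 pos [ 0.5145 -0.1749  0.1855] yaw -168.01560217226904 j [-18.8  18.7 -12.4  58.9  -0.  -30.8] F [-0.9343  0.8656  3.0174] T [ 0.2502  0.2527 -0.0235] w 0.046751029808705234 35.122432708740234 tilt [ 0.0005 -0.0002 -1.    ]
tool delta [ 0.     -0.0001 -0.0045] turn -0.0002723092765581226
```

```bash
echo '[{"trans": [0, 0, 0.0005]}, {"trans": [0, 0, 0.001]}, {"trans": [0, 0, 0.001]}]' > path.dat && python3 -m crank path.dat | egrep 'pos|ft'; echo '[{"trans": [0, 0, 0.0005]}, {"trans": [0, 0, 0.001]}, {"trans": [0, 0, 0.001]}]' > path.dat && python3 -m crank path.dat | egrep 'pos|ft';python3 go.py '[.5145,-.175,.19,192]'; python3 look.py pics/k2.png
```

```text
ee_pos: [0.5145, -0.1749, 0.1848]
ft_force: [-1.8, 1.5, 7.3]
ee_pos: [0.5145, -0.1749, 0.1843]
ft_force: [-2.2, 1.7, 9.2]
t 12.5 pos [ 0.5145 -0.1749  0.1843] yaw -168.01393441068083 j [-18.8  18.7 -12.6  58.6  -0.  -30.8] F [-2.2046  1.6749  9.1516] T [ 0.3301  0.6989 -0.0318] w 0.04681609891301282 36.84288203716278 tilt [ 0.0011 -0.0004 -1.    ]
tool delta [ 0.     -0.0001 -0.0057] turn -0.00024320134570509304
2 [246.45142857 178.        ] [ 0.49136998 -0.19000186  0.15984649]
5 [249.37552743 182.37552743] [ 0.4984289  -0.17945962  0.15984649]
33 [235.88492187 196.66252717] [ 0.54022492 -0.18641981  0.15984649]
14 [258.70941884 196.63308435] [ 0.52108119 -0.1462145   0.15984649]
6 [243.73466476 197.19757489] [ 0.53478422 -0.17196144  0.15984649]
6 [248.72457282 201.46297803] [ 0.53950957 -0.15826228  0.15984649]
tcp [ 0.51448781 -0.17488622  0.18434649]
```

View pics/k2.png

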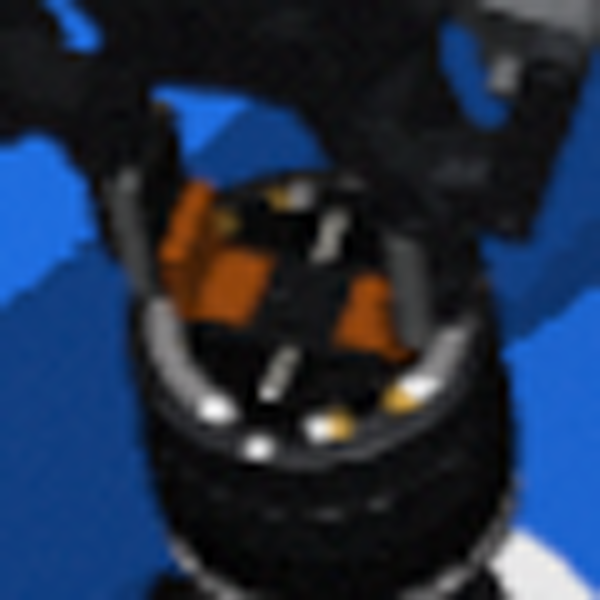

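```bash
echo '[{"trans": [0, 0, 0.0005]}, {"trans": [0, 0, 0.0008]}, {"trans": [0, 0, 0.0008]}]' > path.dat && python3 -m crank path.dat | egrep 'pos|ft'; echo '[{"trans": [0, 0, 0.0005]}, {"trans": [0, 0, 0.0008]}, {"trans": [0, 0, 0.0008]}]' > path.dat && python3 -m crank path.dat | egrep 'pos|ft';python3 go.py
```

```text
ee_pos: [0.5145, -0.1749, 0.1839]
ft_force: [-3.9, 1.7, 12.2]
ee_pos: [0.5146, -0.1749, 0.1835]
ft_force: [-3.6, 1.8, 14.5]
t 13.3 pos [ 0.5146 -0.1749  0.1835] yaw -168.01297172833043 j [-18.8  18.7 -12.7  58.5  -0.  -30.8] F [-3.6001  1.8052 14.5358] T [0.4467 0.9569 0.0086] w 0.046795533167720456 38.01359832286835 tilt [ 0.0019 -0.0006 -1.    ]
```

```bash
echo '[{"yaw": 0.05}, {"yaw": 0.1}, {"yaw": 0.15}, {"yaw": 0.2}, {"yaw": 0.2}]' > path.dat && python3 -m crank path.dat | egrep 'pos|ft';python3 go.py
```

```text
ee_pos: [0.5156, -0.1748, 0.1838]
ft_force: [-2.1, 2.0, 14.3]
t 13.8 pos [ 0.5156 -0.1748  0.1838] yaw -179.4858065907444 j [-18.8  18.7 -12.7  58.4   0.1 -19.3] F [-2.1196  2.015  14.3186] T [0.5811 0.5176 0.0786] w 0.04706942554478387 37.77942895889282 tilt [ 0.004  -0.0003 -1.    ]
```

```bash
echo '[{"yaw": 0.08}, {"yaw": 0.16}, {"yaw": 0.24}, {"yaw": 0.32}, {"yaw": 0.4}, {"yaw": 0.4}]' > path.dat && python3 -m crank path.dat | egrep 'pos|ft';python3 go.py;  echo '[{"yaw": 0.03}, {"yaw": 0.06}, {"yaw": 0.06}]' > path.dat && python3 -m crank path.dat | egrep 'pos|ft';python3 go.py
```

```text
ee_pos: [0.5156, -0.1751, 0.1838]
ft_force: [-3.2, 1.4, 13.2]
t 14.4 pos [ 0.5156 -0.1751  0.1838] yaw 157.55279861152653 j [-18.8  18.7 -12.7  58.4   0.    3.7] F [-3.1565  1.3548 13.2088] T [0.4043 0.4836 0.0746] w 0.046987986213248296 37.73441970348358 tilt [ 0.004  -0.0011 -1.    ]
ee_pos: [0.5156, -0.1751, 0.1837]
ft_force: [-3.0, 2.6, 13.6]
t 14.7 pos [ 0.5156 -0.1751  0.1837] yaw 154.1711203888419 j [-18.8  18.7 -12.7  58.4   0.    7.1] F [-3.0208  2.5963 13.6207] T [0.3132 0.539  0.0872] w 0.047277346436390096 37.74962067604065 tilt [ 0.0039 -0.001  -1.    ]
```

```bash
echo '[{"yaw": 0.03}, {"yaw": 0.06}, {"yaw": 0.06}]' > path.dat && python3 -m crank path.dat >/dev/null;python3 go.py;  echo '[{"yaw": 0.03}, {"yaw": 0.05}, {"yaw": 0.05}]' > path.dat && python3 -m crank path.dat >/dev/null;python3 go.py
```

```text
t 15.0 pos [ 0.5156 -0.1751  0.1837] yaw 150.7318680413207 j [-18.8  18.7 -12.7  58.4   0.   10.5] F [-3.0788  0.8052 13.4126] T [0.3527 0.5279 0.0725] w 0.04710913793875057 37.75666952133179 tilt [ 0.0038 -0.0011 -1.    ]
t 15.3 pos [ 0.5156 -0.1751  0.1838] yaw 147.87703163163062 j [-18.8  18.7 -12.7  58.4   0.   13.4] F [-2.1755  0.3763 12.7055] T [0.3784 0.6089 0.1463] w 0.04670077097025637 37.76595175266266 tilt [ 0.0038 -0.0011 -1.    ]
```

```bash
echo '[{"yaw": 0.02}, {"yaw": 0.04}, {"yaw": 0.04}]' > path.dat && python3 -m crank path.dat >/dev/null;python3 go.py
```

```text
t 15.6 pos [ 0.5156 -0.1751  0.1838] yaw 145.58993043576442 j [-18.8  18.7 -12.7  58.4   0.   15.6] F [-2.4316  0.9971 12.8996] T [0.3094 0.5534 0.1088] w 0.04737863406649437 37.77007520198822 tilt [ 0.0038 -0.0012 -1.    ]
```

```bash
echo '[{"yaw": 0.015}, {"yaw": 0.03}, {"yaw": 0.03}]' > path.dat && python3 -m crank path.dat >/dev/null;python3 go.py
```

```text
t 15.9 pos [ 0.5155 -0.1752  0.1837] yaw 143.88056238293552 j [-18.8  18.7 -12.7  58.4  -0.   17.4] F [-2.4739  0.8041 13.9644] T [0.2798 0.6436 0.1895] w 0.04704908733006919 37.773444056510925 tilt [ 0.0036 -0.0013 -1.    ]
```

```bash
echo '[{"yaw": 0.015}, {"yaw": 0.03}, {"yaw": 0.03}]' > path.dat && python3 -m crank path.dat >/dev/null;python3 go.py
```

```text
t 16.2 pos [ 0.5152 -0.1755  0.1837] yaw 142.1668893754727 j [-18.8  18.7 -12.7  58.4  -0.1  19.1] F [-3.5509 -0.2829 14.1773] T [0.0279 0.7481 0.2718] w 0.04709636058872225 37.82443821430206 tilt [ 0.0031 -0.0021 -1.    ]
```

```bash
echo '[{"yaw": 0.015}, {"yaw": 0.015}]' > path.dat && python3 -m crank path.dat >/dev/null;python3 go.py
```

```text
t 16.4 pos [ 0.5151 -0.1756  0.1837] yaw 141.3279429687912 j [-18.8  18.7 -12.7  58.4  -0.1  19.9] F [-3.1694 -0.6964 14.2693] T [-0.0224  0.7322  0.4608] w 0.04698354598517419 37.86856770515442 tilt [ 0.0028 -0.0024 -1.    ]
```

```bash
echo '[{"yaw": -0.01}, {"yaw": -0.01}, {"yaw": -0.01}, {"yaw": -0.01}, {"yaw": -0.01}, {"yaw": -0.01}]' > path.dat && python3 -m crank path.dat 0.072 >/dev/null;python3 go.py; python3 look.py pics/k3.png
```

```text
t 17.0 pos [ 0.5144 -0.1748  0.1812] yaw 141.85339587108504 j [-18.8  18.9 -12.8  58.3   0.   19.4] F [-0.3128  0.6703  0.1908] T [-0.0122 -0.0236  0.028 ] w 0.0721704840626611 0.0 tilt [-0.0003  0.0002 -1.    ]
17 [254.05143918 177.14930362] [ 0.48112089 -0.17864779  0.156911  ]
42 [235.92849057 193.01698113] [ 0.53086304 -0.19205832  0.156911  ]
4 [239.56443914 192.45823389] [ 0.5266176  -0.18626748  0.156911  ]
3 [259.69784173 196.72517986] [ 0.51871552 -0.14558081  0.156911  ]
3 [242.13149171 203.        ] [ 0.54652281 -0.16933803  0.156911  ]
tcp [ 0.51441484 -0.17486234  0.181411  ]
```

View pics/k3.png

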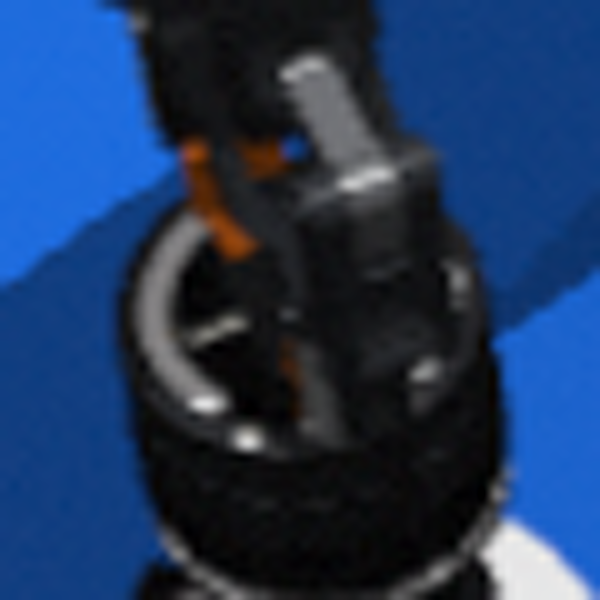

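```bash
echo '[{"trans": [0, 0, -0.01]}, {"trans": [0, 0, -0.03]}, {"trans": [0, 0, -0.06]}, {"trans": [0, 0, -0.1]}, {"trans": [0, 0, -0.14]}, {"trans": [0.05, -0.0, -0.16]}, {"trans": [0.1, 0, -0.16]}, {"trans": [0.14, 0, -0.16]}, {"trans": [0.18, 0, -0.16]}, {"trans": [0.18, 0, -0.16]}]' > path.dat && python3 -m crank path.dat >/dev/null;python3 go.py
python3 - <<'E'
from h import *
o=[]
for n in ("top","scene"):
    f=0
    for i in range(4): p=r.snapshot(n);f=f+p["frame"]/4.
    u,v=proj(p,[.514,-.175,.16]).astype(int)
    o.append(cv2.resize(f[v-22:v+22,u-22:u+22].astype('uint8'),(398,398),interpolation=cv2.INTER_CUBIC))
cv2.imwrite("pics/end.png",np.hstack(o))
E
```

```text
t 18.2 pos [ 0.3686 -0.0616  0.3426] yaw 141.9956119530688 j [ -9.5  -1.6 -13.5  78.2   0.   28.5] F [1.2756 0.5143 0.7906] T [-0.0277 -0.0696 -0.0356] w 0.07203907440053745 0.0 tilt [-0.0006  0.0008 -1.    ]
```

View pics/end.png

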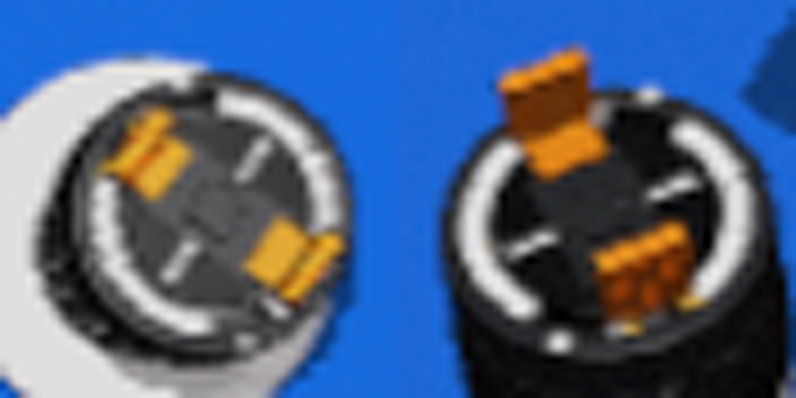

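Run:
```python
from h import *
p=r.snapshot("scene");u,v=proj(p,[.514,-.175,.16]).astype(int)
hsv=cv2.cvtColor(p["frame"],cv2.COLOR_BGR2HSV)
for rad in (.0265,.022):   # middle of tab thickness, free / squeezed
  for sg in (1,-1):
    a=np.radians(51.9);d=np.array([np.cos(a),np.sin(a)])*sg;print(rad,sg,(proj(p,[*(np.array([.515,-.175])+rad*d),.182])-[u-22,v-22])*9.05+[398,0])
p=r.snapshot("top");u,v=proj(p,[.514,-.175,.16]).astype(int)
for rad in (.0265,.022):
  for sg in (1,-1):
    a=np.radians(51.9);d=np.array([np.cos(a),np.sin(a)])*sg;print(rad,sg,(proj(p,[*(np.array([.5135,-.175])+rad*d),.182])-[u-22,v-22])*9.05)
```

```text
0.0265 1 [637.76411327 239.08543155]
0.0265 -1 [541.15444643  61.06527287]
0.022 1 [629.37990483 223.6360654 ]
0.022 -1 [549.17922485  75.85232653]
0.0265 1 [135.51540804 140.51565173]
0.0265 -1 [304.12132552 264.61214526]
0.022 1 [149.81616537 151.04122442]
0.022 -1 [289.79087535 254.0647182 ]
```

```bash
python3 -c "
from station import r
print(r.hand_in())"
```

```text
the job is handed in; nothing more can be done
None
```

The cap is on the lens and turned clockwise about 48° to the felt stop. The last pictures show both tabs sprung out over their notches, so it should be locked. The arm is clear and the job was handed in at about 19 s on the robot's clock; no verdict was returned.

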